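Clear the core chute and punch the next core

ROBOT

A 6-joint arm with a two-finger parallel gripper is mounted at the origin on the work surface. World frame = base frame: x ahead of the robot, y to its left, z up, the work surface at z = 0. Lengths are in mm, angles in rad, forces in N, time in s.
With the tool pointing down it reaches from about 350 to 875 mm from the base axis. Payload 4.2 kg.
Tool frame: the origin (TCP) lies between the finger pads; the fingertips stand 8 mm ahead of it and the grasp point (between the pads) lies 11 mm behind it; z points along the fingers, y is the line along which they close (so a half turn about z gives the same grasp; the last joint's range is limited). The gripper opens to 85 mm and grips with 20 to 120 N. Pads are 22 mm wide; open, the fingers measure 114 mm over their backs; the gripper's body (76 mm by 85 mm) begins 54 mm behind the grasp point. The pads swing forward as they close: fully open they stand 13 mm farther back than shut.
Start: joints at [1.604, 0.385, 0.008, 0, -1.194, -0.259], TCP at [139.897, 609.121, 239.312] pointing down, gripper open.
Joint ranges: [-3.14, 3.14], [-1.21, 2.06], [-1.07, 1.41], [-3.16, 2.05], [-2.99, -0.16], [-3.1, 3.1]. Speed limits (rad/s): [2.79, 2.79, 3.14, 3.14, 3.14, 3.14].

INTERFACE

Orientations are given as a unit quaternion [x, y, z, w].
In Python, from bench import read_state, get_image, camera_params, job_done gives the robot as it stands.
- The arm moves only by the tool drive_tool, never from a script. Its argument "moves" is a list that holds one entry, the list of rows, each a list of 7 numbers: the shift along the tool's x, y, z in m, then the turn, a rotation vector about the tool's x, y, z in rad, then the closure in counts, from 0 (fully open) to 255 (shut). A call has 1 to 8 rows; each row shifts and turns the commanded pose from where the row before left it, along the tool's axes as they then stand; what a row does not reach is not made up. A row lasts 1/12 s, in which the tool goes at most 41.7 mm and 7.16 degrees, less where a joint would pass 70% of its speed; a pose out of reach is approached as far as the arm can. A call is refused whole if a number of a shift passes 0.0417 or a number of a turn 0.125, either way. A call with a gripper value outside its range is refused whole. The fingers move at their own pace and stop on an object; the grip force is fixed at half the most. Time passes only in rows, so rows that do not move let the fingers close. It gives the time, the measured TCP pose, the force and the opening at its end, in the units of the state.
- read_state(): the state, without advancing time (a new reading comes with each control period).
- get_image(name): name is "side" or "top"; returns the picture (400x640x3 uint8, blue, green, red); there is no depth.
- camera_params(name): a dict with "mtx" (3x3 intrinsics, pixels), "extrinsics" (4x4, takes a point from camera to world coordinates). Camera axes: x right, y up, looking along -z (the intrinsics and any distortion apply to the point x, -y, -z); pixel columns grow to the right and rows downward; lengths in mm; the calibration is good to about 2 mm. A picture is of the moment at which its call begins. camera_params takes no time and is no camera call.
- job_done(): hands the job in, once; it reports no verdict.
The state is a dict: "clock": time; "joints": joint angles; "joint_vel": joint speeds; "joint_efforts": joint torques, N m; "position": TCP position; "ee_rot": TCP orientation; "contact_force": force on the tool from outside, world axes, zero at the start; "wrist_torque": the same for the moment, N m; "gripper_width": finger opening in mm.
Only numpy, scipy, OpenCV 4.12 (cv2) and the standard library are available. Lean on these libraries where they do the work, as an engineer would, in place of code of your own. Each camera call takes 0.05 s, during which the arm holds its last target. There are 200 camera calls.

TASK

The feed chute of the marking punch is jammed: a square stone offcut too tall to pass under the bridge plate holds back the round stone cores. Lift the offcut out of the chute and lay it in the steel tray so that all three cores roll down and the first lies under the punch; then drive the sprung punch fully down with the held mallet's head, let it spring back, and stand the mallet upright on its head on the bare bench again. Leave everything else on the bench where it is.

Things in the scene. Friction and masses are not known exactly. Their poses are not given: they have to be found in the camera images.
- chute: fixed aluminium feed chute, 220 mm long. Origin on the bench below its middle; x points level to the low end, y across, z up. Floor slopes 10 degrees down towards +x: 32.6 mm above the bench at x = 0, 22 mm at x = 60. Channel 54 mm wide; walls 3 mm thick, 14 mm above the floor. Punch stand over the low end, x = 48 to 78 mm, 80 mm wide, 92 mm high
- bridge_top (a point): middle of the top edge of the fixed bridge plate across the chute, 80 mm wide, 6 mm thick, square to the sloping floor; its lower edge is 38 mm, its top edge 62 mm above that floor; cores pass under it
- seat (a point): fixed point: where the centre of the first core lies when it has come to rest against the end stop under the punch
- offcut_center (a point): centre of the jammed granite offcut, a square-cut block 38 mm (its x, along the chute) by 40 mm (its y, across) by 60 mm tall (its z), 0.2 to 0.3 kg. It stands on the sloping floor 1 to 6 mm above the bridge plate, leaning with the slope 10 degrees towards the low end, turned up to 0.1 rad; its upper 46 mm stand above the walls; the first core leans on its back
- core_a_center (a point): centre of the first round granite core, 30 mm diameter, 50 mm long, lying across the chute (its y is the axis), just behind the offcut; it rolls down by itself once the way is free
- core_b_center (a point): centre of the second core, like the first, behind it
- core_c_center (a point): centre of the third core, behind the second
- punch (a joint): travel of the sprung punch, m: 0 up, 0.012 fully down; vertical; about 5 N starts it, 10 N holds it fully down, and it springs back up by itself
- punch_top (a point): centre of the flat top of the punch's round steel head, 26 mm diameter, about 116 mm above the bench when up
- mallet_grip (a point): middle of the mallet's wooden handle, 105 mm above the striking end. The round mallet stands on its head, handle up: grey nylon head 60 mm diameter, 55 mm high, its flat end below; handle above it 24 to 27 mm thick, up to 152 mm; 0.3 to 0.45 kg; z up along the handle. Held by the upright handle it strikes with the head's flat lower end
- tray: fixed open steel tray, 180 mm (x) by 160 mm (y) by 32 mm high, walls and floor 5 mm; origin at the centre of its underside
- offcut: the same offcut, origin at its centre
- mallet: the same mallet, origin at the centre of its flat lower end
- core_a: the first core, origin at its centre
- core_b: the second core
- core_c: the third core
- granite_block: bystander: granite block 90 x 90 x 60 mm
- felt_wheel: bystander: white felt polishing wheel lying flat, 70 mm diameter, 26 mm high
- spanner: bystander: flat steel spanner lying in front of the robot
- dust_brush: bystander: brush lying on the bench
- paste_tin: bystander: round tin, 64 mm diameter, 75 mm high
- pad_holder: bystander: black rubber pad holder, 76 mm diameter, 45 mm high
Things that resemble listed ones, but are neither listed nor needed, are in the scene too. What is shaped like the core_a but pink or red is not meant.

How it is judged (in metres and radians):
On the way, in this order (a step that is already met when the one before it is completed fails the run):
1. the way is clear: all three cores have rolled down, the first lying under the punch (distance between core_a_center and seat below 0.008 m and distance between core_b_center and core_a_center below 0.04 m and distance between core_c_center and core_b_center below 0.04 m and distance between core_c_center and seat below 0.078 m), for 0.2 s.
2. the punch is driven down by the mallet (value of joint punch above 0.0095 m and contact force between mallet and chute above 2 N).
At the end, for the whole second after the job is handed in: offcut at rest in the tray, its centre inside the walls and under 55 mm high; first core within 8 mm of the seat, the others in line behind it (under 40 mm apart); punch up (under 2 mm); mallet at rest on the bare bench, head down, within 0.12 rad of upright (all of step 1 and x of offcut_center in the frame of tray between -0.08 and 0.08 m and y of offcut_center in the frame of tray between -0.07 and 0.07 m and height (world z) of offcut_center below 0.055 m and angle between mallet's own z axis and vertical below 0.12 rad and height (world z) of mallet below 0.004 m and value of joint punch below 0.002 m and linear speed of each of offcut, mallet, core_a, core_b, core_c below 0.02 m/s); the robot touches nothing.
It fails at once if a bystander is moved more than 30 mm (distance of any of granite_block, felt_wheel, spanner, dust_brush, paste_tin, pad_holder from where it was at the start of the episode above 0.03 m).
It also fails if it takes over 72 s, if anything falls off the work surface, if the arm or the gripper's body presses on something with over 40 N, if the wrist force passes 120 N, or if a joint passes its speed limit or range.

## Working session

There is one attempt and no reset: what is moved stays moved. The work goes in short steps, Python scripts to look and compute and a tool call to move; the robot and the scene stay as the last step left them, time stands still between calls to the robot, and variables do not carry over. Pictures are saved under pics/ and viewed, on a budget of 10 in all, crops included, one or two more only if the job needs it, and the job is handed in when it is done.

Besides the shell and the picture viewer there is one more tool, called after "Call:" by a JSON object that holds its "api" and its "payload", one argument or row to a line. drive_tool: Moves the arm, as the interface text tells. Its arguments: {"type":"object","properties":{"moves":{"type":"array"}},"required":["moves"]}

```bash
mkdir -p pics; ls
cat > h.py <<'E'
import numpy as np, cv2
from bench import read_state,get_image,camera_params
def cam(n):
    p=camera_params(n); return np.array(p["mtx"],float),np.array(p["extrinsics"],float),p
def ray(n,u,v):
    K,E,_=cam(n); d=np.linalg.inv(K)@[u,v,1]; d=np.array([d[0],-d[1],-d[2]])
    return E[:3,3],E[:3,:3]@d
def onz(n,u,v,z):
    o,d=ray(n,u,v); return o+d*(z-o[2])/d[2]
def proj(n,P):
    K,E,_=cam(n); q=E[:3,:3].T@(np.array(P,float)-E[:3,3]); q=K@[q[0],-q[1],-q[2]]; return q[:2]/q[2]
def two(u1,v1,u2,v2): # side, top
    o,d=ray("side",u1,v1);p,e=ray("top",u2,v2)
    s=np.linalg.lstsq(np.c_[d,-e],p-o,rcond=None)[0]; a=o+d*s[0];b=p+e*s[1]
    return (a+b)/2,np.linalg.norm(a-b)
E
python3 - <<'E'
from h import *
for n in("side","top"):
    print(camera_params(n)); cv2.imwrite(f"pics/{n}0.png",get_image(n))
print(read_state())
E
```

```text
pics
{'mtx': array([[460.61812029,   0.        , 319.23880196],
       [  0.        , 460.61812029, 202.96946689],
       [  0.        ,   0.        ,   1.        ]]), 'extrinsics': array([[ 9.13397885e-01,  2.45376144e-01, -3.24799711e-01,
         1.54854005e+02],
       [-4.06894136e-01,  5.27037720e-01, -7.46102140e-01,
        -8.83710297e+02],
       [-1.18939669e-02,  8.13647214e-01,  5.81237253e-01,
         7.96326491e+02],
       [ 0.00000000e+00,  0.00000000e+00,  0.00000000e+00,
         1.00000000e+00]])}
{'mtx': array([[483.70389057,   0.        , 324.73645182],
       [  0.        , 483.70389057, 204.4097422 ],
       [  0.        ,   0.        ,   1.        ]]), 'extrinsics': array([[ 2.61001539e-02,  9.93656532e-01, -1.09386832e-01,
         4.46914381e+02],
       [-9.99657953e-01,  2.57616001e-02, -4.50734499e-03,
        -4.27369197e+00],
       [-1.66077297e-03,  1.09467059e-01,  9.93989037e-01,
         1.21895451e+03],
       [ 0.00000000e+00,  0.00000000e+00,  0.00000000e+00,
         1.00000000e+00]])}
{'clock': 0.1, 'joints': array([ 1.60359451e+00,  3.85463682e-01,  6.78925463e-03, -4.03297692e-04,
       -1.19398883e+00, -2.58586326e-01]), 'joint_vel': array([ 5.28887830e-04, -1.72989682e-03,  4.10796122e-03,  1.71208350e-03,
        9.02966864e-04,  9.31862520e-05]), 'joint_efforts': array([-7.53713721e-04, -3.93320131e+01,  1.88929331e+01,  4.19800758e+00,
       -2.61003101e-03,  2.82049925e-06]), 'position': array([139.80713635, 608.66116198, 238.35577485]), 'ee_rot': array([ 9.93625398e-01, -1.12728264e-01, -4.99291331e-05,  9.50784949e-04]), 'contact_force': array([ 0.03749009, -0.2806749 ,  0.37110254]), 'wrist_torque': array([-3.58968414e-02, -3.39267054e-05,  5.15703267e-03]), 'gripper_width': 85.59066216929192}
```

View pics/side0.png

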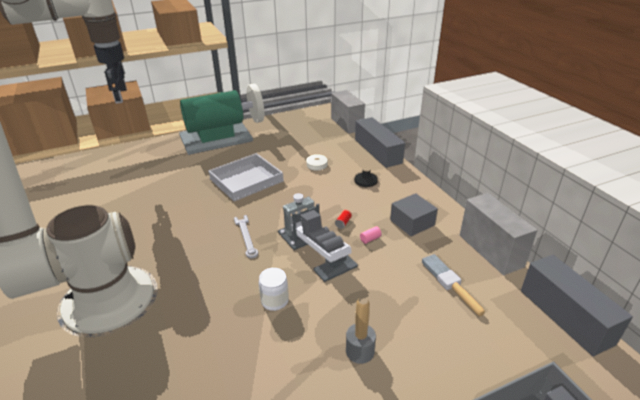

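View pics/top0.png

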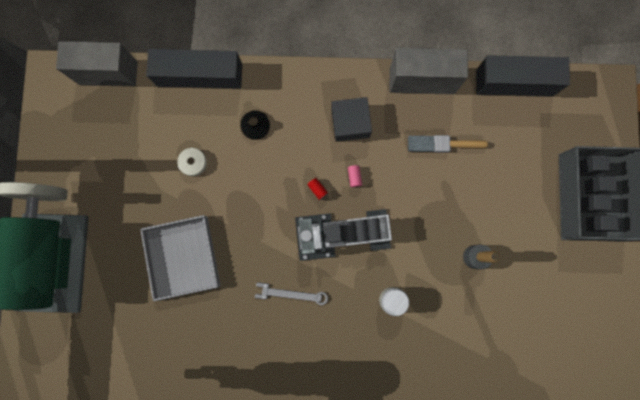

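Side view: the punch is at about (298,203), the chute runs from (290,235) to (345,260), the mallet is at (362,335) and the tray at (246,177). Top view: punch (307,236), chute to (390,230), mallet (480,257), tray (180,258). The red (317,188) and pink (355,177) cylinders are decoys. The dark grid tray on the right of the top view is not the listed steel tray; the one at (180,258) has the right size. Next is one enlarged crop of the chute.

Run:
```python
from h import *
s=cv2.imread("pics/side0.png")[185:285,265:365]; t=cv2.imread("pics/top0.png")[195:270,290:400]
s=cv2.convertScaleAbs(s,alpha=1.3); t=cv2.convertScaleAbs(t,alpha=2)
s=cv2.resize(s,(600,600),interpolation=cv2.INTER_CUBIC)
m=cv2.imread("pics/top0.png")[235:280,450:510];
t=cv2.resize(t,None,fx=4,fy=4,interpolation=cv2.INTER_CUBIC)
cv2.imwrite("pics/c1.png",cv2.resize(s,(590,590)))
cv2.imwrite("pics/c2.png",cv2.resize(t,None,fx=1.6,fy=1.6))
```

```text
(no output)
```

View pics/c1.png

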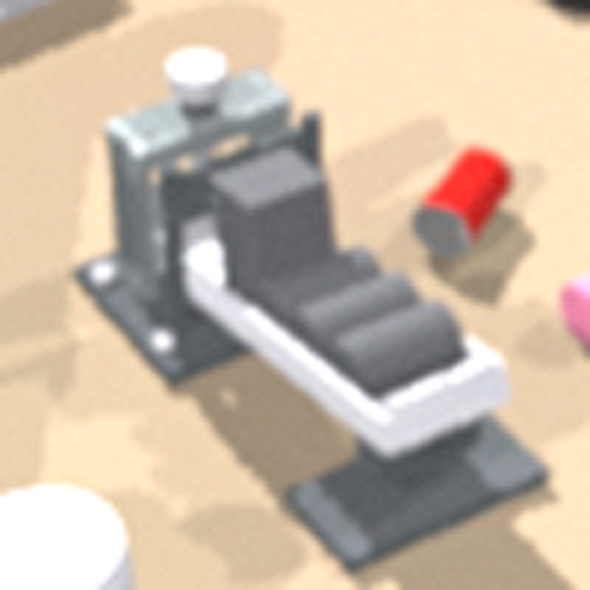

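View pics/c2.png

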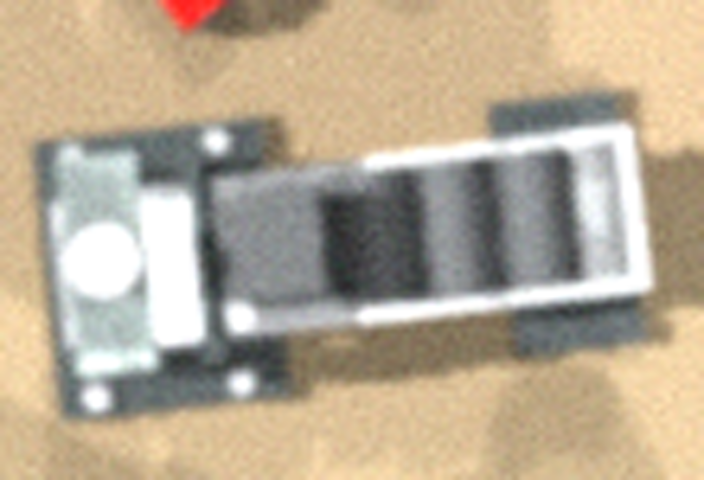

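The crops show the offcut's top face at side (310,215) and top (332,233). The punch head is at side (298,195.5) and top (305.6,235.6), and the three grey cores lie behind the offcut. Those grey cores inside the chute are the ones meant. Now computing positions.

```bash
cat > m.py <<'E'
from h import *
S=lambda x,y:(265+(x+.5)/5.9-.5,185+(y+.5)/5.9-.5)
T=lambda x,y:(290+(x+.5)/6.4-.5,195+(y+.5)/6.4-.5)
if __name__=="__main__":
    print("punch",two(*S(197,62),*T(100,260)), onz("top",*T(100,260),116))
    print("offtop",two(*S(268,178),*T(268,243)))
    for c in [(213,180),(325,190),(325,298),(222,310)]: print("offcorner",onz("top",*T(*c),100))
    for c in [(212,180),(290,150),(328,172),(243,205)]: print("offcorner side",onz("side",*S(*c),100))
    print("upper end corners",onz("top",*T(632,127),66),onz("top",*T(652,290),66), onz("side",*S(505,365),66),onz("side",*S(387,432),66))
    print("wall",onz("top",*T(365,160),47),onz("top",*T(360,320),47))
    top=cv2.imread("pics/top0.png")
    # tray corners
    for c in [(142,228),(206,217),(217,289),(153,300)]: print("tray",onz("top",*c,32))
    # mallet: handle/ head
    s=cv2.imread("pics/side0.png");
    h=cv2.cvtColor(s,cv2.COLOR_BGR2HSV)
    for n,im,b in(("side",s,(325,285,400,375)),("top",top,(455,230,515,285))):
        cr=im[b[1]:b[3],b[0]:b[2]]; cv2.imwrite(f"pics/m_{n}.png",cr)
    a=cv2.resize(cv2.imread("pics/m_side.png"),None,fx=5,fy=5,interpolation=cv2.INTER_CUBIC)
    b=cv2.convertScaleAbs(cv2.resize(cv2.imread("pics/m_top.png"),None,fx=5,fy=5,interpolation=cv2.INTER_CUBIC),alpha=1.8)
    o=np.zeros((450,700,3),np.uint8); o[:a.shape[0],:a.shape[1]]=a; o[:b.shape[0],385:385+b.shape[1]]=b
    cv2.imwrite("pics/m.png",o)
E
python3 m.py
```

```text
punch (array([497.35629081,  42.99655347, 117.83149898]), np.float64(1.8048747328666637)) [496.58583972  43.37156506 116.        ]
offtop (array([505.81564724, -16.65851234,  92.00844557]), np.float64(0.8081782484276598))
offcorner [527.30113116   4.03600463 100.        ]
offcorner [524.72910902 -36.58899981 100.        ]
offcorner [485.73439048 -37.46917124 100.        ]
offcorner [ 4.80452818e+02 -4.52490431e-01  1.00000000e+02]
offcorner side [480.04192112 -17.86227607 100.        ]
offcorner side [518.70994891 -12.13292885 100.        ]
offcorner side [527.12771199 -33.48680296 100.        ]
offcorner side [485.29813285 -39.51915144 100.        ]
upper end corners [ 553.65154824 -151.73678705   66.        ] [ 493.04372569 -159.87705779   66.        ] [ 557.22926991 -142.09647112   66.        ] [ 496.42854503 -158.42923853   66.        ]
wall [540.20950664 -53.03736871  47.        ] [479.63577607 -52.43172038  47.        ]
tray [507.60615598 448.43456551  32.        ]
tray [538.77568245 292.60621024  32.        ]
tray [364.64324566 256.68096982  32.        ]
tray [334.36461363 410.08234381  32.        ]
```

View pics/m.png

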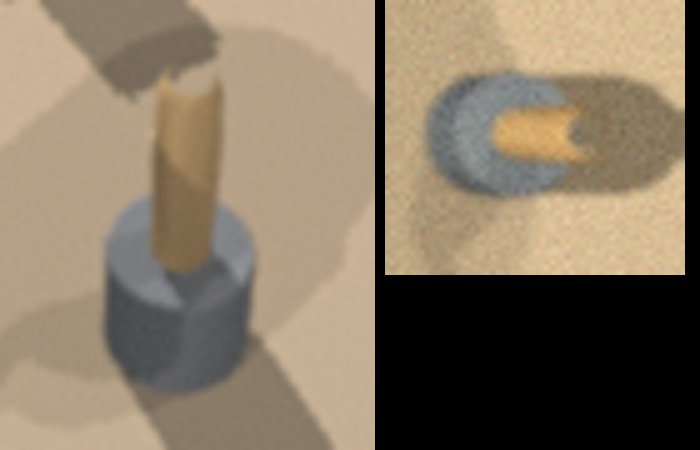

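```bash
cat >> h.py <<'E'
from scipy.spatial.transform import Rotation as R
def need(P,yang,tilt=0.):
    """target TCP P; tool y at world angle yang (deg), z down, tilted so tool z leans back by tilt deg about tool y"""
    s=read_state(); q=R.from_quat(s["ee_rot"]); c,d=np.cos(np.radians(yang)),np.sin(np.radians(yang))
    y=np.array([c,d,0]); z=np.array([0,0,-1.]); M=R.from_matrix(np.c_[np.cross(y,z),y,z])*R.from_rotvec([0,np.radians(tilt),0])
    D=np.array(P)-s["position"]; r=(q.inv()*M).as_rotvec()
    print("pos",s["position"].round(1),"t",s["clock"],"F",s["contact_force"].round(1),"w",round(s["gripper_width"],1))
    print("shift now-frame",(q.inv().apply(D)/1e3).round(4),"turn",r.round(3),"shift after turn",(M.inv().apply(D)/1e3).round(4))
    return M
E
python3 - <<'E'
from m import *
B=lambda x,y:((x-385)/5+455,y/5+230)
print("mallet",two(361.1,334.9,*B(515,134)),onz("side",361.1,334.9,55),onz("top",*B(515,134),55),"handle top",onz("side",362.5,302,152),onz("top",*B(582,133),152))
print(two(*S(505,365),*T(632,127)))
n=np.array([-.131*np.sin(.1745),.991*np.sin(.1745),np.cos(.1745)])
top=np.array([505.8,-16.7,92.5]); g=top-20*n; tcp=g-11*n
print("n",n,"grasp",g,"tcp",tcp,"pre",tcp+90*n)
M=need(tcp+90*n,7.5,-10); print(M.as_matrix().round(3))
E
```

```text
mallet (array([ 460.05650087, -376.21384712,   55.59296533]), np.float64(2.944757270292461)) [ 461.73449743 -376.22449986   55.        ] [ 458.70577834 -375.79812779   55.        ] handle top [ 459.31059299 -377.8220242   152.        ] [ 458.92526554 -374.18522657  152.        ]
(array([ 552.75447573, -150.61659612,   74.35995516]), np.float64(0.26415443250314347))
n [-0.02274366  0.17205321  0.98481347] grasp [506.25487327 -20.14106422  72.8037306 ] tcp [506.50505357 -22.03364954  61.97078243] pre [504.45812385  -6.54886056 150.60399472]
pos [139.8 608.7 238.4] t 0.1 F [ 0.  -0.3  0.4] w 85.6
shift now-frame [0.4932 0.5177 0.0888] turn [-0.167 -0.115 -1.922] shift after turn [-0.6323  0.2812  0.2006]
[[-0.129  0.991  0.023]
 [ 0.976  0.131 -0.172]
 [-0.174  0.    -0.985]]
```

Run:
```python
from h import *
M=need([504.5,-6.5,180],-172.5,0); print(M.as_matrix().round(3))
```

```text
pos [139.8 608.7 238.4] t 0.1 F [ 0.  -0.3  0.4] w 85.6
shift now-frame [0.4932 0.5177 0.0594] turn [ 2.000e-03 -1.000e-03  1.214e+00] shift after turn [ 0.6575 -0.2813  0.0584]
[[ 0.131 -0.991  0.   ]
 [-0.991 -0.131 -0.   ]
 [ 0.     0.    -1.   ]]
```

Call:
{"api": "drive_tool", "payload": {
  "moves": [
    [[0.0274, 0.0288, 0, 0, 0, 0, 0], [0.0274, 0.0288, 0, 0, 0, 0, 0], [0.0274, 0.0288, 0, 0, 0, 0, 0], [0.0274, 0.0288, 0, 0, 0, 0, 0], [0.0274, 0.0288, 0, 0, 0, 0, 0], [0.0274, 0.0288, 0, 0, 0, 0, 0], [0.0274, 0.0288, 0, 0, 0, 0, 0], [0.0274, 0.0288, 0, 0, 0, 0, 0]]
  ]
}}

```text
clock: 0.77
position: [302.3, 333.4, 239.1]
ee_rot: [0.994, -0.112, -0.0, 0.0]
contact_force: [0.2, 1.8, 0.4]
gripper_width: 85.4
```

Call:
{"api": "drive_tool", "payload": {
  "moves": [
    [[0.0274, 0.0288, 0, 0, 0, 0, 0], [0.0274, 0.0288, 0, 0, 0, 0, 0], [0.0274, 0.0288, 0, 0, 0, 0, 0], [0.0274, 0.0288, 0, 0, 0, 0, 0], [0.0274, 0.0288, 0, 0, 0, 0, 0], [0.0274, 0.0288, 0, 0, 0, 0, 0], [0.0274, 0.0288, 0, 0, 0, 0, 0], [0.0274, 0.0288, 0, 0, 0, 0, 0]]
  ]
}}

```text
clock: 1.43
position: [464.3, 59.9, 239.2]
ee_rot: [0.994, -0.113, -0.0, -0.0]
contact_force: [0.3, 0.2, -0.5]
gripper_width: 85.3
```

Call:
{"api": "drive_tool", "payload": {
  "moves": [
    [[0.0274, 0.0288, 0, 0, 0, 0.12, 0], [0, 0, 0, 0, 0, 0.12, 0], [0, 0, 0, 0, 0, 0.12, 0], [0, 0, 0, 0, 0, 0.12, 0], [0, 0, 0, 0, 0, 0.12, 0], [0, 0, 0, 0, 0, 0.12, 0], [0, 0, 0, 0, 0, 0.12, 0], [0, 0, 0, 0, 0, 0.12, 0]]
  ]
}}

```text
clock: 2.1
position: [483.9, 27.5, 238.9]
ee_rot: [0.828, -0.561, -0.0, 0.0]
contact_force: [-0.2, -0.5, -0.2]
gripper_width: 85.4
```

Call:
{"api": "drive_tool", "payload": {
  "moves": [
    [[0, 0, 0, 0, 0, 0.12, 0], [0, 0, 0, 0, 0, 0.12, 0], [0, 0, 0, 0, 0.0875, 0, 0], [0, 0, 0, 0, 0.0875, 0, 0]]
  ]
}}

```text
clock: 2.43
position: [484.7, 26.9, 239.8]
ee_rot: [0.753, -0.652, 0.068, 0.058]
contact_force: [-0.2, -0.0, -1.1]
gripper_width: 85.5
```

Run:
```python
from h import *
M=need([504.5,-6.5,150.6],-172.5,10); print(M.as_matrix().round(3))
```

```text
pos [484.7  26.9 239.8] t 2.4333 F [-0.2 -0.  -1.1] w 85.5
shift now-frame [ 0.0195 -0.0147  0.0942] turn [-0.004 -0.004  0.011] shift after turn [ 0.0197 -0.0152  0.094 ]
[[ 0.129 -0.991  0.023]
 [-0.976 -0.131 -0.172]
 [ 0.174  0.    -0.985]]
```

Call:
{"api": "drive_tool", "payload": {
  "moves": [
    [[0.0197, -0.0152, 0, -0.004, -0.004, 0.011, 0], [0, 0, 0.031, 0, 0, 0, 0], [0, 0, 0.031, 0, 0, 0, 0], [0, 0, 0.031, 0, 0, 0, 0], [0, 0, 0, 0, 0, 0, 0]]
  ]
}}

```text
clock: 2.85
position: [499.5, -7.0, 145.4]
ee_rot: [0.749, -0.656, 0.06, 0.063]
contact_force: [-0.6, -0.1, 0.2]
gripper_width: 85.6
```

Run:
```python
from h import *
need([506.5,-22,62],-172.5,10)
s=get_image("side")[150:290,250:380]; t=get_image("top")[160:290,270:400]
s=cv2.resize(s,(390,420),interpolation=cv2.INTER_CUBIC);t=cv2.resize(t,(390,390),interpolation=cv2.INTER_CUBIC)
o=np.zeros((420,780,3),np.uint8);o[:,:390]=s;o[:390,390:]=t;cv2.imwrite("pics/pre.png",o)
```

```text
pos [499.5  -7.  145.4] t 2.85 F [-0.6 -0.1  0.2] w 85.6
shift now-frame [ 0.0012 -0.0063  0.0848] turn [0.015 0.002 0.003] shift after turn [ 0.0011 -0.005   0.0849]
```

View pics/pre.png

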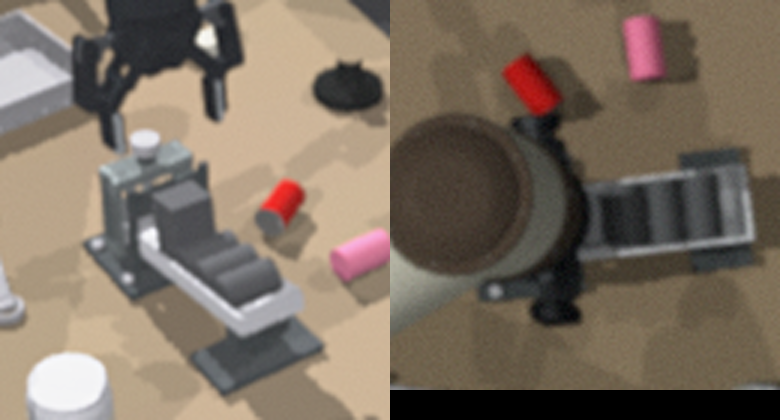

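The view just above shows the fingers straddling the chute, with the offcut between them at side crop (185,210) and nothing in the way. Going down.

Call:
{"api": "drive_tool", "payload": {
  "moves": [
    [[0.001, -0.005, 0, 0.012, 0, 0.003, 0], [0, 0, 0.022, 0, 0, 0, 0], [0, 0, 0.022, 0, 0, 0, 0], [0, 0, 0.022, 0, 0, 0, 0], [0, 0, 0, 0, 0, 0, 0], [0, 0, 0, 0, 0, 0, 0]]
  ]
}}

```text
clock: 3.45
position: [512.3, -16.1, 87.4]
ee_rot: [0.749, -0.656, 0.068, 0.052]
contact_force: [0.2, -0.2, 0.3]
gripper_width: 85.4
```

Run:
```python
from h import *
need([506.5,-22,62],-172.5,10)
```

```text
pos [512.3 -16.1  87.4] t 3.45 F [ 0.2 -0.2  0.3] w 85.4
shift now-frame [0.0006 0.0068 0.0258] turn [-0.012  0.003  0.   ] shift after turn [0.0006 0.0065 0.0259]
```

Call:
{"api": "drive_tool", "payload": {
  "moves": [
    [[0, 0.0065, 0, -0.012, 0, 0, 0], [0, 0, 0, 0, 0, 0, 0], [0, 0, 0, 0, 0, 0, 0]]
  ]
}}

```text
clock: 3.7
position: [505.8, -16.7, 87.8]
ee_rot: [0.749, -0.657, 0.065, 0.055]
contact_force: [-0.4, 0.4, -0.1]
gripper_width: 85.1
```

Run:
```python
from h import *
need([506.5,-22,62],-172.5,10)
```

```text
pos [505.8 -16.7  87.8] t 3.7 F [-0.4  0.4 -0.1] w 85.1
shift now-frame [0.0009 0.     0.0264] turn [-0.002  0.004 -0.   ] shift after turn [ 0.0008 -0.      0.0264]
```

Call:
{"api": "drive_tool", "payload": {
  "moves": [
    [[0, 0, 0.013, 0, 0, 0, 0], [0, 0, 0.013, 0, 0, 0, 0], [0, 0, 0, 0, 0, 0, 0], [0, 0, 0, 0, 0, 0, 0]]
  ]
}}

```text
clock: 4.03
position: [505.4, -21.6, 60.9]
ee_rot: [0.749, -0.657, 0.064, 0.057]
contact_force: [0.4, -0.3, 0.4]
gripper_width: 85.2
```

Call:
{"api": "drive_tool", "payload": {
  "moves": [
    [[0, 0, 0, 0, 0, 0, 80], [0, 0, 0, 0, 0, 0, 110], [0, 0, 0, 0, 0, 0, 140], [0, 0, 0, 0, 0, 0, 255], [0, 0, 0, 0, 0, 0, 255], [0, 0, 0, 0, 0, 0, 255], [0, 0, 0, 0, 0, 0, 255], [0, 0, 0, 0, 0, 0, 255]]
  ]
}}

```text
clock: 4.7
position: [506.6, -21.0, 61.5]
ee_rot: [0.749, -0.657, 0.065, 0.056]
contact_force: [1.3, 2.4, 5.4]
gripper_width: 39.6
```

Call:
{"api": "drive_tool", "payload": {
  "moves": [
    [[0, 0, -0.015, 0, 0, 0, 255], [0, 0, -0.025, 0, 0, 0, 255], [0, 0, -0.03, 0, 0, 0, 255], [0, 0, -0.03, 0, 0, 0, 255], [0, 0, -0.03, 0, 0, 0, 255], [0, 0, -0.02, 0, 0, 0, 255], [0, 0, 0, 0, 0, 0, 255], [0, 0, 0, 0, 0, 0, 255]]
  ]
}}

```text
clock: 5.37
position: [501.4, 3.7, 207.8]
ee_rot: [0.749, -0.657, 0.063, 0.057]
contact_force: [-0.3, -0.4, -3.0]
gripper_width: 39.3
```

Run:
```python
from h import *
need([436.5,352,200],-172.5,0)
s=get_image("side")[120:290,240:400]; t=get_image("top")[160:290,270:400]
s=cv2.resize(s,(395,420),interpolation=cv2.INTER_CUBIC);t=cv2.resize(t,(390,390),interpolation=cv2.INTER_CUBIC)
o=np.zeros((420,785,3),np.uint8);o[:,:395]=s;o[:390,395:]=t;cv2.imwrite("pics/lift.png",o)
```

```text
pos [501.4   3.7 207.8] t 5.3667 F [-0.3 -0.4 -3. ] w 39.3
shift now-frame [-0.35    0.0193 -0.0521] turn [ 0.002 -0.17  -0.001] shift after turn [-0.3538  0.0189  0.0078]
```

View pics/lift.png

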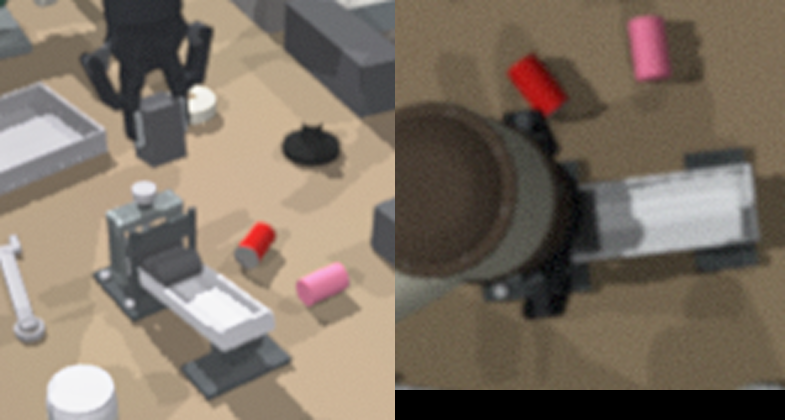

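The offcut is held (side crop (160,130)). The chute's upper part is empty, with the last core at the bridge (175,265). Carrying it to the tray.

Call:
{"api": "drive_tool", "payload": {
  "moves": [
    [[0, 0, 0, 0, -0.085, 0, 255], [0, 0, 0, 0, -0.085, 0, 255], [-0.025, 0, 0, 0, 0, 0, 255], [-0.038, 0.003, 0, 0, 0, 0, 255], [-0.038, 0.003, 0, 0, 0, 0, 255], [-0.038, 0.003, 0, 0, 0, 0, 255], [-0.038, 0.003, 0, 0, 0, 0, 255], [-0.038, 0.003, 0, 0, 0, 0, 255]]
  ]
}}

```text
clock: 6.13
position: [457.7, 215.2, 205.7]
ee_rot: [0.751, -0.66, -0.001, 0.004]
contact_force: [0.5, -0.3, -3.2]
gripper_width: 39.5
```

Call:
{"api": "drive_tool", "payload": {
  "moves": [
    [[-0.038, 0.003, 0, 0, 0, 0, 255], [-0.038, 0.001, 0, 0, 0, 0, 255], [-0.038, 0, 0, 0, 0, 0, 255], [-0.025, 0, 0, 0, 0, 0, 255], [0, 0, 0.03, 0, 0, 0, 255], [0, 0, 0.03, 0, 0, 0, 255], [0, 0, 0, 0, 0, 0, 255], [0, 0, 0, 0, 0, 0, 255]]
  ]
}}

```text
clock: 6.8
position: [436.1, 350.1, 144.9]
ee_rot: [0.752, -0.66, 0.0, 0.005]
contact_force: [0.1, 0.9, -1.0]
gripper_width: 39.6
```

Run:
```python
from h import *
need([436.5,352,36],-172.5,0)
```

```text
pos [436.1 350.1 144.9] t 6.8 F [ 0.1  0.9 -1. ] w 39.6
shift now-frame [-0.0026 -0.0014  0.1088] turn [ 0.007 -0.008 -0.001] shift after turn [-0.0018 -0.0006  0.1089]
```

Call:
{"api": "drive_tool", "payload": {
  "moves": [
    [[-0.002, 0, 0.025, 0, -0.008, 0, 255], [0, 0, 0.025, 0, 0, 0, 255], [0, 0, 0.025, 0, 0, 0, 255], [0, 0, 0.02, 0, 0, 0, 255], [0, 0, 0.008, 0, 0, 0, 255], [0, 0, 0, 0, 0, 0, 255], [0, 0, 0, 0, 0, 0, 255]]
  ]
}}

```text
clock: 7.38
position: [437.8, 355.2, 46.3]
ee_rot: [0.752, -0.659, -0.003, -0.003]
contact_force: [0.2, -0.1, -1.7]
gripper_width: 39.5
```

Call:
{"api": "drive_tool", "payload": {
  "moves": [
    [[0, 0, 0.003, 0, 0, 0, 255], [0, 0, 0.003, 0, 0, 0, 255], [0, 0, 0, 0, 0, 0, 255], [0, 0, 0, 0, 0, 0, 255]]
  ]
}}

```text
clock: 7.72
position: [436.9, 354.9, 39.6]
ee_rot: [0.752, -0.659, -0.003, -0.002]
contact_force: [-0.3, -0.3, -2.2]
gripper_width: 39.3
```

Call:
{"api": "drive_tool", "payload": {
  "moves": [
    [[0, 0, 0.003, 0, 0, 0, 255], [0, 0, 0, 0, 0, 0, 255], [0, 0, 0, 0, 0, 0, 255]]
  ]
}}

```text
clock: 7.97
position: [436.7, 354.6, 35.9]
ee_rot: [0.752, -0.659, -0.003, -0.002]
contact_force: [-0.4, 0.2, -2.3]
gripper_width: 39.2
```

Call:
{"api": "drive_tool", "payload": {
  "moves": [
    [[0, 0, 0.002, 0, 0, 0, 255], [0, 0, 0, 0, 0, 0, 255], [0, 0, 0, 0, 0, 0, 255]]
  ]
}}

```text
clock: 8.22
position: [436.7, 354.6, 33.8]
ee_rot: [0.752, -0.659, -0.003, -0.002]
contact_force: [-0.2, 0.2, -2.0]
gripper_width: 39.3
```

Call:
{"api": "drive_tool", "payload": {
  "moves": [
    [[0, 0, 0.002, 0, 0, 0, 255], [0, 0, 0, 0, 0, 0, 255], [0, 0, 0, 0, 0, 0, 255]]
  ]
}}

```text
clock: 8.47
position: [436.9, 354.9, 32.9]
ee_rot: [0.752, -0.659, -0.003, -0.002]
contact_force: [-2.2, -1.5, 5.2]
gripper_width: 39.3
```

Contact made. Releasing and rising.

Call:
{"api": "drive_tool", "payload": {
  "moves": [
    [[0, 0, 0, 0, 0, 0, 150], [0, 0, 0, 0, 0, 0, 100], [0, 0, 0, 0, 0, 0, 50], [0, 0, 0, 0, 0, 0, 0], [0, 0, 0, 0, 0, 0, 0], [0, 0, 0, 0, 0, 0, 0], [0, 0, 0, 0, 0, 0, 0]]
  ]
}}

```text
clock: 9.05
position: [436.8, 354.7, 31.9]
ee_rot: [0.752, -0.659, -0.003, -0.002]
contact_force: [0.9, 0.2, 0.0]
gripper_width: 85.4
```

Call:
{"api": "drive_tool", "payload": {
  "moves": [
    [[0, 0, -0.015, 0, 0, 0, 0], [0, 0, -0.03, 0, 0, 0, 0], [0, 0, -0.04, 0, 0, 0, 0], [0, 0, -0.04, 0, 0, 0, 0], [0, 0, -0.04, 0, 0, 0, 0], [0, 0, -0.04, 0, 0, 0, 0], [0, 0, 0, 0, 0, 0, 0], [0, 0, 0, 0, 0, 0, 0]]
  ]
}}

```text
clock: 9.72
position: [438.0, 354.3, 240.2]
ee_rot: [0.752, -0.659, -0.004, -0.005]
contact_force: [0.1, -1.2, -0.7]
gripper_width: 85.3
```

Run:
```python
from h import *
need([460,-376,238],-172.5,0)
```

```text
pos [438.  354.3 240.2] t 9.7167 F [ 0.1 -1.2 -0.7] w 85.3
shift now-frame [ 0.727   0.0733 -0.0069] turn [-0.003  0.012 -0.   ] shift after turn [0.727  0.0735 0.0022]
```

Call:
{"api": "drive_tool", "payload": {
  "moves": [
    [[0.0402, 0.0041, 0, 0, 0, 0, 0], [0.0402, 0.0041, 0, 0, 0, 0, 0], [0.0402, 0.0041, 0, 0, 0, 0, 0], [0.0402, 0.0041, 0, 0, 0, 0, 0], [0.0402, 0.0041, 0, 0, 0, 0, 0], [0.0402, 0.0041, 0, 0, 0, 0, 0], [0.0402, 0.0041, 0, 0, 0, 0, 0], [0.0402, 0.0041, 0, 0, 0, 0, 0]]
  ]
}}

```text
clock: 10.38
position: [445.3, 28.2, 233.5]
ee_rot: [0.752, -0.659, -0.004, -0.001]
contact_force: [1.4, 0.5, -0.4]
gripper_width: 85.8
```

Call:
{"api": "drive_tool", "payload": {
  "moves": [
    [[0.0402, 0.0041, 0, 0, 0, 0, 0], [0.0402, 0.0041, 0, 0, 0, 0, 0], [0.0402, 0.0041, 0, 0, 0, 0, 0], [0.0402, 0.0041, 0, 0, 0, 0, 0], [0.0402, 0.0041, 0, 0, 0, 0, 0], [0.0402, 0.0041, 0, 0, 0, 0, 0], [0.0402, 0.0041, 0, 0, 0, 0, 0], [0.0402, 0.0041, 0, 0, 0, 0, 0]]
  ]
}}

```text
clock: 11.05
position: [454.8, -294.7, 230.9]
ee_rot: [0.752, -0.66, -0.005, -0.001]
contact_force: [1.7, 0.1, 0.1]
gripper_width: 85.1
```

Call:
{"api": "drive_tool", "payload": {
  "moves": [
    [[0.0402, 0.0041, 0, 0, 0, 0, 0], [0.0402, 0.0041, 0, 0, 0, 0, 0], [0, 0, 0, 0, 0, 0, 0], [0, 0, 0, 0, 0, 0, 0], [0, 0, 0, 0, 0, 0, 0]]
  ]
}}

```text
clock: 11.47
position: [457.4, -373.5, 230.2]
ee_rot: [0.751, -0.66, -0.005, -0.001]
contact_force: [-0.6, 0.9, 0.1]
gripper_width: 85.4
```

Run:
```python
from h import *
need([460,-376,200],-172.5,0)
S,T=get_image("side"),get_image("top")
s=S[260:400,300:430]; t=T[185:325,410:540]; w=T[200:310,130:230]; c=S[170:270,260:360]
r=lambda x,a,b:cv2.resize(x,(a,b),interpolation=cv2.INTER_CUBIC)
o=np.zeros((600,780,3),np.uint8);o[:300,:280]=r(s,280,300);o[:300,280:560]=r(t,280,300);o[300:,:280]=r(w,280,300);o[300:,280:580]=r(c,300,300)
cv2.imwrite("pics/mal.png",o)
```

```text
pos [ 457.4 -373.5  230.2] t 11.4667 F [-0.6  0.9  0.1] w 85.4
shift now-frame [ 0.0031 -0.0024  0.0302] turn [ 0.004  0.009 -0.001] shift after turn [ 0.0029 -0.0023  0.0302]
```

View pics/mal.png

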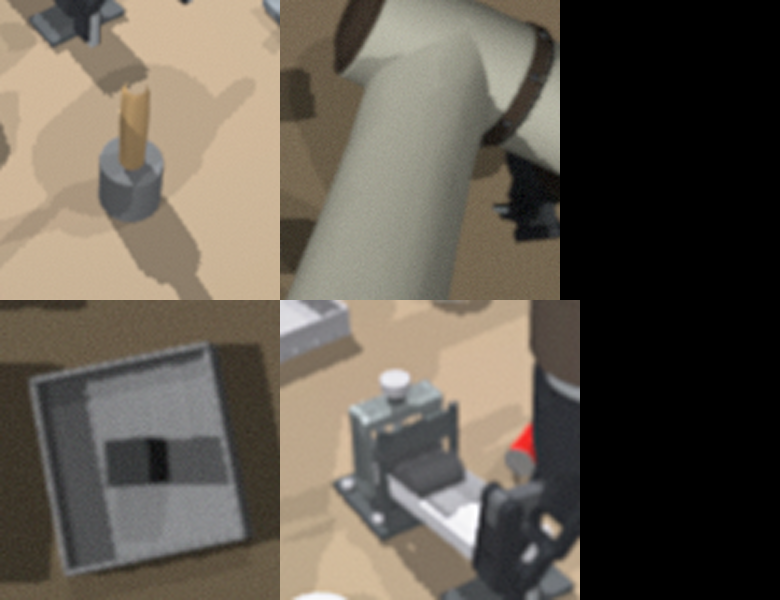

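Run:
```python
from h import *
for P in ([457,-373.5,230],[460,-376,152]): print(proj("side",P),proj("top",P))
o=two(130+128/2.8,200+160/2.727,130+128/2.8,200+160/2.727)
print(onz("top",130+127/2.8,200+(462-300)/2.727,65))
```

```text
[362.06034568 270.09770643] [507.39926842 257.45901745]
[362.35930283 301.20574652] [495.22290419 256.12876375]
[433.5495603  351.68628431  65.        ]
```

The mallet is still upright at side (362,301) and the fingers straddle it. The offcut stands in the tray at about (433,352). The chute shows only the cores at its low end. Descending to the handle.

Call:
{"api": "drive_tool", "payload": {
  "moves": [
    [[0.003, -0.0023, 0.03, 0.004, 0.009, 0, 0], [0, 0, 0.03, 0, 0, 0, 0], [0, 0, 0.03, 0, 0, 0, 0], [0, 0, 0.02, 0, 0, 0, 0], [0, 0, 0.015, 0, 0, 0, 0], [0, 0, 0, 0, 0, 0, 0], [0, 0, 0, 0, 0, 0, 0], [0, 0, 0, 0, 0, 0, 0]]
  ]
}}

```text
clock: 12.23
position: [462.2, -376.1, 108.6]
ee_rot: [0.752, -0.659, 0.003, -0.0]
contact_force: [1.3, -0.7, -0.3]
gripper_width: 85.7
```

Run:
```python
from h import *
need([460,-376,101],-172.5,0)
```

```text
pos [ 462.2 -376.1  108.6] t 12.2333 F [ 1.3 -0.7 -0.3] w 85.7
shift now-frame [-0.0004  0.0022  0.0076] turn [-0.004 -0.004  0.001] shift after turn [-0.0004  0.0021  0.0076]
```

Call:
{"api": "drive_tool", "payload": {
  "moves": [
    [[0, 0.002, 0.007, -0.003, -0.003, 0, 0], [0, 0, 0, 0, 0, 0, 90], [0, 0, 0, 0, 0, 0, 130], [0, 0, 0, 0, 0, 0, 150], [0, 0, 0, 0, 0, 0, 165], [0, 0, 0, 0, 0, 0, 175], [0, 0, 0, 0, 0, 0, 185], [0, 0, 0, 0, 0, 0, 195]]
  ]
}}

```text
clock: 12.9
position: [460.0, -377.0, 100.5]
ee_rot: [0.752, -0.659, 0.0, -0.0]
contact_force: [1.9, -0.4, 1.2]
gripper_width: 25.0
```

Call:
{"api": "drive_tool", "payload": {
  "moves": [
    [[0, 0, 0, 0, 0, 0, 255], [0, 0, 0, 0, 0, 0, 255], [0, 0, 0, 0, 0, 0, 255]]
  ]
}}

```text
clock: 13.15
position: [459.9, -376.9, 100.5]
ee_rot: [0.752, -0.659, 0.0, -0.0]
contact_force: [2.1, -0.3, 1.5]
gripper_width: 24.8
```

Run:
```python
from h import *
need([460,-376,101],-172.5,0)
```

```text
pos [ 459.9 -376.9  100.5] t 13.15 F [ 2.1 -0.3  1.5] w 24.8
shift now-frame [-0.0009 -0.0002 -0.0005] turn [-0.001 -0.    -0.   ] shift after turn [-0.0009 -0.0002 -0.0005]
```

Call:
{"api": "drive_tool", "payload": {
  "moves": [
    [[0, 0, -0.02, 0, 0, 0, 255], [0, 0, -0.035, 0, 0, 0, 255], [0, 0, -0.035, 0, 0, 0, 255], [0, 0, -0.035, 0, 0, 0, 255], [0, 0, -0.035, 0, 0, 0, 255], [0, 0, 0, 0, 0, 0, 255], [0, 0, 0, 0, 0, 0, 255]]
  ]
}}

```text
clock: 13.73
position: [458.8, -376.4, 260.7]
ee_rot: [0.751, -0.66, -0.0, -0.001]
contact_force: [-0.9, 0.1, -5.1]
gripper_width: 25.2
```

Run:
```python
from h import *
need([497,43.2,260],-172.5,0)
```

```text
pos [ 458.8 -376.4  260.7] t 13.7333 F [-0.9  0.1 -5.1] w 25.2
shift now-frame [-0.4111 -0.0922  0.0014] turn [-0.001  0.002 -0.001] shift after turn [-0.411  -0.0927  0.0007]
```

Call:
{"api": "drive_tool", "payload": {
  "moves": [
    [[-0.02, -0.005, 0, 0, 0, 0, 255], [-0.035, -0.008, 0, 0, 0, 0, 255], [-0.035, -0.008, 0, 0, 0, 0, 255], [-0.035, -0.008, 0, 0, 0, 0, 255], [-0.035, -0.008, 0, 0, 0, 0, 255], [-0.035, -0.008, 0, 0, 0, 0, 255], [-0.035, -0.008, 0, 0, 0, 0, 255], [-0.035, -0.008, 0, 0, 0, 0, 255]]
  ]
}}

```text
clock: 14.4
position: [482.5, -104.3, 256.8]
ee_rot: [0.751, -0.66, -0.004, 0.002]
contact_force: [0.7, 0.0, -4.0]
gripper_width: 25.0
```

Call:
{"api": "drive_tool", "payload": {
  "moves": [
    [[-0.035, -0.008, 0, 0, 0, 0, 255], [-0.035, -0.008, 0, 0, 0, 0, 255], [-0.035, -0.008, 0, 0, 0, 0, 255], [-0.026, -0.005, 0, 0, 0, 0, 255], [-0.015, -0.003, 0, 0, 0, 0, 255], [0, 0, 0, 0, 0, 0, 255], [0, 0, 0, 0, 0, 0, 255], [0, 0, 0, 0, 0, 0, 255]]
  ]
}}

```text
clock: 15.07
position: [496.5, 42.1, 258.3]
ee_rot: [0.752, -0.66, -0.002, 0.002]
contact_force: [-1.0, -0.8, -4.9]
gripper_width: 25.3
```

Run:
```python
from h import *
need([497,43.2,230],-172.5,0)
S=get_image("side")[125:265,240:380]
cv2.imwrite("pics/st.png",cv2.resize(S,(560,560),interpolation=cv2.INTER_CUBIC))
```

```text
pos [496.5  42.1 258.3] t 15.0667 F [-1.  -0.8 -4.9] w 25.3
shift now-frame [-0.001  -0.0008  0.0283] turn [ 0.006  0.    -0.001] shift after turn [-0.001  -0.0006  0.0283]
```

View pics/st.png

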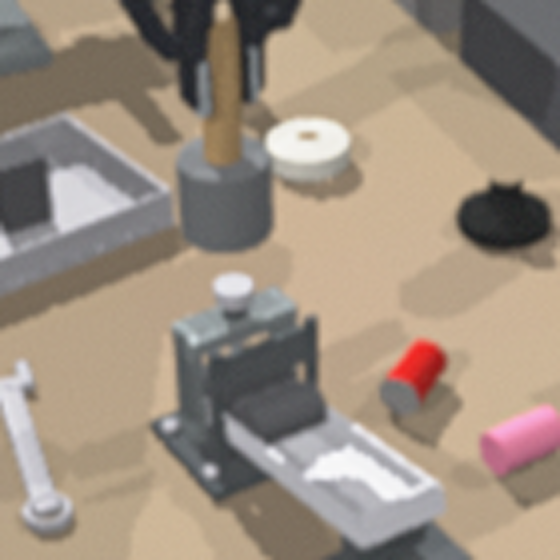

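The mallet hangs upright over the punch: head at crop (226,200), punch (233,290). Descending.

Call:
{"api": "drive_tool", "payload": {
  "moves": [
    [[-0.001, -0.001, 0.018, 0.004, 0, 0, 255], [0, 0, 0.016, 0, 0, 0, 255], [0, 0, 0.004, 0, 0, 0, 255], [0, 0, 0, 0, 0, 0, 255], [0, 0, 0, 0, 0, 0, 255]]
  ]
}}

```text
clock: 15.53
position: [499.1, 43.3, 222.7]
ee_rot: [0.751, -0.66, 0.001, -0.001]
contact_force: [0.3, -0.5, -3.3]
gripper_width: 25.2
```

Call:
{"api": "drive_tool", "payload": {
  "moves": [
    [[0, 0, 0.003, 0, 0, 0, 255], [0, 0, 0.003, 0, 0, 0, 255], [0, 0, 0.003, 0, 0, 0, 255], [0, 0, 0.002, 0, 0, 0, 255], [0, 0, 0, 0, 0, 0, 255]]
  ]
}}

```text
clock: 15.95
position: [499.6, 44.1, 212.2]
ee_rot: [0.752, -0.659, 0.001, -0.002]
contact_force: [0.3, -0.7, 1.5]
gripper_width: 24.9
```

Call:
{"api": "drive_tool", "payload": {
  "moves": [
    [[0, 0, 0.003, 0, 0, 0, 255], [0, 0, 0.003, 0, 0, 0, 255], [0, 0, 0.002, 0, 0, 0, 255], [0, 0, 0, 0, 0, 0, 255], [0, 0, 0, 0, 0, 0, 255]]
  ]
}}

```text
clock: 16.37
position: [499.7, 44.2, 204.3]
ee_rot: [0.752, -0.659, 0.002, -0.002]
contact_force: [-0.1, 0.4, 5.1]
gripper_width: 25.3
```

Call:
{"api": "drive_tool", "payload": {
  "moves": [
    [[0, 0, 0.002, 0, 0, 0, 255], [0, 0, 0, 0, 0, 0, 255], [0, 0, 0, 0, 0, 0, 255]]
  ]
}}

```text
clock: 16.62
position: [500.0, 44.1, 204.1]
ee_rot: [0.752, -0.659, 0.002, -0.003]
contact_force: [-2.5, 0.6, 14.1]
gripper_width: 25.2
```

The punch has bottomed: TCP 204 mm and about 18 N on it. Now rising and going back.

Call:
{"api": "drive_tool", "payload": {
  "moves": [
    [[0, 0, -0.005, 0, 0, 0, 255], [0, 0, -0.02, 0, 0, 0, 255], [0, 0, -0.03, 0, 0, 0, 255], [0.02, 0.003, 0, 0, 0, 0, 255], [0.038, 0.0085, 0, 0, 0, 0, 255], [0.038, 0.0085, 0, 0, 0, 0, 255], [0.038, 0.0085, 0, 0, 0, 0, 255], [0.038, 0.0085, 0, 0, 0, 0, 255]]
  ]
}}

```text
clock: 17.28
position: [483.1, -132.5, 254.4]
ee_rot: [0.752, -0.659, -0.001, -0.001]
contact_force: [1.1, 0.3, -4.0]
gripper_width: 25.4
```

Call:
{"api": "drive_tool", "payload": {
  "moves": [
    [[0.038, 0.0085, 0, 0, 0, 0, 255], [0.038, 0.0085, 0, 0, 0, 0, 255], [0.038, 0.0085, 0, 0, 0, 0, 255], [0.038, 0.0085, 0, 0, 0, 0, 255], [0.038, 0.0085, 0, 0, 0, 0, 255], [0.038, 0.0085, 0, 0, 0, 0, 255], [0, 0, 0, 0, 0, 0, 255], [0, 0, 0, 0, 0, 0, 255]]
  ]
}}

```text
clock: 17.95
position: [462.1, -365.5, 252.7]
ee_rot: [0.75, -0.661, -0.002, -0.002]
contact_force: [-0.7, 1.0, -4.2]
gripper_width: 25.0
```

Run:
```python
from h import *
need([460,-377,101],-172.5,0)
```

```text
pos [ 462.1 -365.5  252.7] t 17.95 F [-0.7  1.  -4.2] w 25.0
shift now-frame [0.0118 0.0036 0.1516] turn [-0.     0.004 -0.005] shift after turn [0.0111 0.0036 0.1517]
```

Call:
{"api": "drive_tool", "payload": {
  "moves": [
    [[0.011, 0.003, 0.03, 0, 0.004, -0.004, 255], [0, 0, 0.035, 0, 0, 0, 255], [0, 0, 0.035, 0, 0, 0, 255], [0, 0, 0.025, 0, 0, 0, 255], [0, 0, 0.015, 0, 0, 0, 255], [0, 0, 0, 0, 0, 0, 255], [0, 0, 0, 0, 0, 0, 255], [0, 0, 0, 0, 0, 0, 255]]
  ]
}}

```text
clock: 18.62
position: [463.6, -375.5, 116.8]
ee_rot: [0.753, -0.657, 0.003, -0.0]
contact_force: [0.2, -0.1, -3.6]
gripper_width: 25.3
```

Run:
```python
from h import *
need([460,-377,101],-172.5,0)
```

```text
pos [ 463.6 -375.5  116.8] t 18.6167 F [ 0.2 -0.1 -3.6] w 25.3
shift now-frame [0.0009 0.0038 0.0158] turn [-0.005 -0.004  0.005] shift after turn [0.001  0.0038 0.0158]
```

Call:
{"api": "drive_tool", "payload": {
  "moves": [
    [[0, 0, 0.006, -0.004, -0.003, 0, 255], [0, 0, 0.005, 0, 0, 0, 255], [0, 0, 0.002, 0, 0, 0, 255], [0, 0, 0, 0, 0, 0, 255], [0, 0, 0, 0, 0, 0, 255]]
  ]
}}

```text
clock: 19.03
position: [462.5, -375.7, 102.7]
ee_rot: [0.753, -0.658, -0.0, 0.0]
contact_force: [-0.0, 0.1, -3.7]
gripper_width: 24.9
```

Call:
{"api": "drive_tool", "payload": {
  "moves": [
    [[0, 0, 0.002, 0, 0, 0, 255], [0, 0, 0, 0, 0, 0, 255], [0, 0, 0, 0, 0, 0, 255]]
  ]
}}

```text
clock: 19.28
position: [463.0, -375.9, 101.1]
ee_rot: [0.753, -0.658, 0.0, 0.0]
contact_force: [-0.0, -0.2, -2.3]
gripper_width: 25.0
```

Call:
{"api": "drive_tool", "payload": {
  "moves": [
    [[0, 0, 0.001, 0, 0, 0, 255], [0, 0, 0, 0, 0, 0, 255], [0, 0, 0, 0, 0, 0, 255]]
  ]
}}

```text
clock: 19.53
position: [463.2, -376.3, 101.0]
ee_rot: [0.753, -0.658, 0.001, 0.0]
contact_force: [-0.5, -0.7, 4.1]
gripper_width: 25.0
```

Call:
{"api": "drive_tool", "payload": {
  "moves": [
    [[0, 0, 0, 0, 0, 0, 180], [0, 0, 0, 0, 0, 0, 150], [0, 0, 0, 0, 0, 0, 100], [0, 0, 0, 0, 0, 0, 50], [0, 0, 0, 0, 0, 0, 0], [0, 0, 0, 0, 0, 0, 0], [0, 0, 0, 0, 0, 0, 0]]
  ]
}}

```text
clock: 20.12
position: [462.5, -375.5, 99.4]
ee_rot: [0.753, -0.658, -0.0, 0.0]
contact_force: [0.1, -0.0, -0.6]
gripper_width: 85.4
```

Call:
{"api": "drive_tool", "payload": {
  "moves": [
    [[0, 0, -0.015, 0, 0, 0, 0], [0, 0, -0.035, 0, 0, 0, 0], [0, 0, -0.035, 0, 0, 0, 0], [0, 0, -0.035, 0, 0, 0, 0], [0, 0, -0.035, 0, 0, 0, 0], [0, 0, 0, 0, 0, 0, 0], [0, 0, 0, 0, 0, 0, 0]]
  ]
}}

```text
clock: 20.7
position: [463.6, -376.0, 257.4]
ee_rot: [0.753, -0.658, 0.003, -0.001]
contact_force: [-0.5, -0.9, -0.7]
gripper_width: 85.7
```

Run:
```python
from h import *
print(read_state()["clock"],read_state()["position"])
S,T=get_image("side"),get_image("top")
r=lambda x,a,b:cv2.resize(x,(a,b),interpolation=cv2.INTER_CUBIC)
o=np.zeros((600,800,3),np.uint8);o[:,:500]=r(S[130:370,200:400],500,600)
o[:300,500:]=r(cv2.convertScaleAbs(T[190:290,290:390],alpha=1.8),300,300);o[300:,500:]=r(T[200:310,130:240],300,300)
cv2.imwrite("pics/end.png",o)
```

```text
20.7 [ 463.56170951 -376.04470167  257.40695724]
```

View pics/end.png

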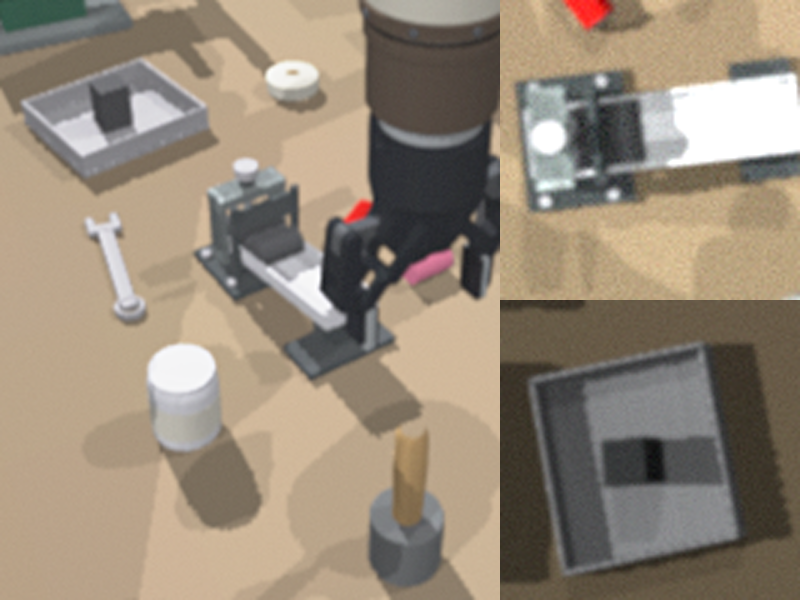

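The final picture shows the mallet standing upright on its head at crop (405,540) and the offcut standing in the tray at (110,105). The punch head is up at (245,170), and the third core rests at the bridge (270,243), where a full row of three should end. The bystanders are unmoved. Handing in.

```bash
python3 -c "
from bench import job_done; print(job_done())"
```

```text
the job is handed in; nothing more can be done
None
```

I finished the job and handed it in at about 21 s of the 72 s allowed; the hand-in gives no verdict.

- **Offcut:** I lifted it out along the slope's normal and stood it upright in the tray at about (434, 352) mm, roughly 2 mm from the tray's centre. It stands on its end rather than on its side.
- **Cores:** All three rolled down as the offcut came out. The last picture shows the third core resting at the bridge, about 57 mm from the punch axis, where three cores in line should put it (60 mm). The first core under the punch is hidden, so I inferred its place from this and did not see it directly.
- **Punch:** I pressed it with the mallet head about 12 mm down, judged from the arm's height, until it bottomed. The force on it was then about 18 N. It is up again in the last picture.
- **Mallet:** It stands upright on its head within about 4 mm of where it was. The gripper is open and clear above it.

The listed bystanders in that last picture (spanner, tin, felt wheel) had not visibly moved. The granite block, brush and pad holder are outside the final crops. No check failed.

One thing disagreed: the chute's upper end measured about 200 mm from the punch, where I expected about 170 mm. I did not use that figure for any move.

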